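Fetch a broken test piece from under the guard with the reacher

ROBOT

A 6-joint arm with a two-finger parallel gripper is mounted at the origin on the work surface. World frame = base frame: x ahead of the robot, y to its left, z up, the work surface at z = 0. Lengths are in m, angles in rad, forces in N, time in s.
With the tool pointing down it reaches from about 0.3 to 0.775 m from the base axis. Payload 14.6 kg.
Tool frame: the origin (TCP) lies at the very end of the fingers, on their centre line; the grasp point (between the pads) lies 19 mm behind it; y points along the fingers, x is the direction in which the jaws open and shut, and the axes are right-handed (so a half turn about y gives the same grasp; the last joint's range is limited). The gripper opens to 94 mm and grips with 3 to 60 N. Pads are 16 mm wide; open, the fingers measure 119 mm over their backs; the gripper's body (75 mm by 177 mm) begins 78 mm behind the grasp point.
Start: joints at [1.114, 0.3, 1.521, -0, 1.321, -0.067], TCP at [0.209, 0.509, 0.205] pointing down, gripper open.
Joint ranges: [-3.03, 3.03], [-0.79, 2.21], [0.23, 2.52], [-1.04, 4.18], [0, 3.07], [-2.55, 2.55]. Speed limits (rad/s): [2.22, 2.22, 2.57, 3.14, 3.14, 3.14].

INTERFACE

Orientations are given as [roll, pitch, yaw] about the fixed x, y, z axes, in that order (R = Rz(yaw) Ry(pitch) Rx(roll)).
In Python, from station import * gives the robot as it stands.
- The arm moves only by the tool send_rows, never from a script. Its argument "series" is text: rows parted by semicolons, each of 7 numbers parted by spaces: the turn, a rotation vector about the tool's x, y, z in units of 5 degrees (1.0 is 5 degrees), then the shift along the tool's x, y, z in cm, then the opening, from -1 (shut) to 1 (fully open). A call has exactly 10 rows; each row is the pose to reach, as a shift and turn from the pose commanded when the call began, along the tool's axes at that moment; what a row does not reach only later rows make up. A row lasts 1/12 s, in which the tool goes at most 41.7 mm and 7.16 degrees, less where a joint would pass 70% of its speed; a pose out of reach is approached as far as the arm can. A call with a gripper value outside its range is refused whole. The fingers move at their own pace and stop on an object; "newtons" is the grip in N (left out, the last holds). Time passes only in rows, so rows that repeat a pose let the fingers close, or fill a call up. It gives the time, the measured TCP pose, the force and the opening at its end, in the units of the state.
- get_obs(): the state, without advancing time (a new reading comes with each control period).
- camera(name): name is "scene" or "side" or "wrist"; returns the picture (384x512x3 uint8, red, green, blue); there is no depth.
- camera_info(name): a dict with "K" (3x3 intrinsics, pixels), "R" (3x3) and "t" (3): a world point X has camera coordinates R X + t; the wrist camera has in their place "mount" (4x4, takes a point from camera to tool coordinates, whose origin is the TCP and whose axes are the tool frame's). Camera axes: x right, y down, z forward; pixel columns grow to the right and rows downward; lengths in m; the calibration is good to about 2 mm. A picture is of the moment at which its call begins: read the wrist's pose just before it. camera_info takes no time and is no camera call.
- hand_in(): hands the job in, once; it reports no verdict.
The state is a dict: "time_s": time; "qpos": joint angles; "joint_vel": joint speeds; "tau": joint torques, N m; "ee_pos": TCP position; "eef_rot": TCP orientation; "force": force on the tool from outside, world axes, zero at the start; "moment": the same for the moment, N m; "grip_width": finger opening in m.
Only numpy, scipy, OpenCV 4.12 (cv2) and the standard library are available. Lean on these libraries where they do the work, as an engineer would, in place of code of your own. Each camera call takes 0.05 s, during which the arm holds its last target. There are 200 camera calls.

TASK

Take the trigger-operated reacher in hand and slide it in under the low clear guard until the broken flat test piece sits right down in the throat of the open jaws and you feel it held gently against the steel back stop for a moment; then squeeze the trigger to grip it there, firmly but without crushing it. Still gripping it, draw it out until it lies wholly on the rubber mat in front of the guard, then let go of the reacher, lying flat with its jaws sprung open. Do not touch the piece with the fingers, do not push hard on the guard or stop, and leave the nut and everything else on the bench where it is.

Things in the scene. Friction and masses are not known exactly. Their poses are not given: they have to be found in the camera images.
- reacher: Reacher lying flat, x -105 to +249 mm, 260 g, balanced near its grip. Origin on its underside below the grip's middle; +x to the jaws, +y to the trigger side. Grip from above across y at x = 0, 56 mm wide: white handle face at y = -28 (x -70 to 60, z 0 to 46), bare metal trigger bar at y = +28 (x -30 to 40, z 8 to 46). Pommel 50 mm high. Ahead of x = 80 all is under 30 mm high; head 66 mm wide.
- reacher_grip (a point): Middle of the reacher's grip, 30 mm above its underside. When two fingers squeeze the trigger, closing equally, the handle side comes in by half the travel, so the middle of the jaw opening stays put between the fingers.
- throat (a point): centre of the throat, the flat bottom of the space between the jaws, at x = 200 mm, 8 mm above the underside; jaws reach 38 mm straight on from it and then flare outwards for 11 mm. Axes as the reacher
- trigger (a joint): Trigger travel in m: 0 released, 0.021 at most. Its spring needs 10 N to start and 200 N/m more; the moving jaw travels as far. The jaws meet the 24 mm tab at 16 mm (13.2 N); squeeze on the piece = grip force less about 13 N: wanted over 4 N, never over 15 N. Below 10 N of grip the reacher is held with its jaws fully open.
- fixed_jaw: flat steel jaw fixed to the reacher on the handle side, inner face at y = -20 mm of the reacher, z 3 to 21 mm, 8 mm thick; origin at the throat end of its inner face, underside level
- moving_jaw: flat steel jaw on the trigger side, like the fixed one; inner face at y = +20 mm with the trigger released (40 mm opening), moves towards the fixed jaw as the trigger is squeezed, springs back when let go
- piece: Broken half of a flat steel test piece, about 110 g, 12 mm thick, flat under the guard: tab 24 mm wide, 34 long, then a 13 mm wide neck. Origin on the underside mid-tab; x to the ragged neck end at +45 mm, tab end at -17. The tab faces the mouth within 7 degrees. Pushed, it slides back until its neck end meets the back stop. It lies in one of two places, left or right, the nut in the other.
- tab_end (a point): middle of the piece's flat tab end (x = -17 mm, 6 mm above its underside), which must sit against the throat, within 4 mm
- guard: Fixed clear guard, inside 260 mm wide, 58 high under a 5 mm top panel 193 deep. Origin mid-mouth at bench level; +x points in, z up; posts at y = +-130 mm. Steel back stop across the rear, clamped somewhere 130 to 166 mm in (not measured: feel for it), stiff. Press the piece on it with 2 to 6 N for half a second; never over 10 N on guard or stop. Mat before the mouth, x -302 to -2, y +-110 mm.
- nut: hexagonal brass nut 30 mm across, 16 mm high, flat under the guard beside the piece, about 100 mm from it; leave it
- weight: brass weight with a knob, 36 mm across, 48 mm high, upright beside the guard's mouth; leave it
- vial: small glass jar, 26 mm across, 60 mm high, upright on the other side of the mouth; leave it
- oil: white bottle 48 mm across, 130 mm high, at the far side; leave it
- mug: white mug 76 mm across, 90 mm high; leave it
- driver: screwdriver lying at the far side; leave it
- dogbone: Round aluminium test bar, 18 mm across, 110 mm high, standing behind the guard's back stop; leave it

How it is judged:
On the way, in this order (a step that is already met when the one before it is completed fails the run):
1. the piece sits against the throat (within 4 mm) and is pressed gently against the back stop, with more than 1 N (x of tab_end in the frame of throat below 0.004 m and contact force between piece and guard above 1 N), for 0.2 s.
2. still in the throat and under the guard, the piece is squeezed by both jaws with more than 4 N (x of tab_end in the frame of throat below 0.004 m and x of piece in the frame of guard above 0.04 m and contact force between each of fixed_jaw, moving_jaw and piece above 4 N), for 0.3 s.
3. the piece, still gripped by both jaws, is out in front of the guard (x of piece in the frame of guard below -0.047 m and contact force between each of fixed_jaw, moving_jaw and piece above 1 N), for 0.1 s.
At the end, for the whole second after the job is handed in: The piece lies flat and at rest wholly on the rubber mat in front of the guard (its origin 47 to 260 mm out from the mouth and within 98 mm of the mat's centre line); the reacher lies flat and at rest on the bench, let go, with its trigger sprung back to within 3 mm of released (x of piece in the frame of guard between -0.26 and -0.047 m and y of piece in the frame of guard between -0.098 and 0.098 m and height (world z) of piece below 0.004 m and angle between each of piece, reacher's own z axis and vertical below 0.1 rad and linear speed of each of piece, reacher below 0.01 m/s and value of joint trigger below 0.003 m and height (world z) of reacher below 0.005 m); the robot touches nothing.
It fails at once if the piece is crushed: a jaw presses on it with more than 15 N (contact force between any of fixed_jaw, moving_jaw and piece above 15 N).
It fails at once if something pushes on the guard or its back stop with more than 10 N (contact force between anything else and guard above 10 N).
It fails at once if the robot itself touches the piece (contact force between any of the fingers, the arm and piece above 0.5 N).
It fails at once if the nut or another thing on the bench is moved more than 15 mm (distance of any of nut, weight, vial, oil, mug, driver, dogbone from where it was at the start of the episode above 0.015 m).
It also fails if it takes over 72 s, if anything falls off the work surface, if the arm or the gripper's body presses on something with over 40 N, if the wrist force passes 120 N, or if a joint passes its speed limit or range.

## Working session

There is one attempt and no reset: what is moved stays moved. The work goes in short steps, Python scripts to look and compute and a tool call to move; the robot and the scene stay as the last step left them, time stands still between calls to the robot, and variables do not carry over. Pictures are saved under pics/ and viewed, on a budget of 10 in all, crops included, one or two more only if the job needs it, and the job is handed in when it is done.

Besides the shell and the picture viewer there is one more tool, called after ">>>" by a JSON object that holds its "op" and its "data". send_rows: Moves the arm, as the interface text tells. Its arguments: {"type":"object","properties":{"series":{"type":"string"},"newtons":{"type":"number"}},"required":["series"]}

```bash
mkdir -p pics; ls; python3 - <<'E'
from station import *
import cv2,numpy as np
o=get_obs();print({k:np.round(v,4).tolist() for k,v in o.items()})
for n in("scene","side","wrist"):
    im=camera(n);cv2.imwrite(f"pics/{n}0.png",im[:,:,::-1])
    print(n,{k:np.round(v,4).tolist() for k,v in camera_info(n).items()})
E
```

```text
pics
{'time_s': 0.0, 'qpos': [1.1144, 0.3005, 1.5216, 0.0, 1.3207, -0.0666], 'joint_vel': [0.0014, -0.0008, -0.0003, 0.0001, 0.0012, 0.0005], 'tau': [0.0007, -53.1809, -35.2739, 0.0709, 0.0244, -0.0001], 'ee_pos': [0.2089, 0.5085, 0.2049], 'eef_rot': [-1.5707, 0.0012, 1.181], 'force': [-0.5744, 0.279, 0.2048], 'moment': [-0.023, 0.0032, 0.026], 'grip_width': 0.0937}
scene {'K': [[349.16, 0.0, 254.7408], [0.0, 349.16, 190.314], [0.0, 0.0, 1.0]], 'R': [[0.8459, 0.5333, -0.0061], [0.2898, -0.4692, -0.8342], [-0.4477, 0.7039, -0.5515]], 't': [-0.542, -0.059, 1.1573]}
side {'K': [[413.458, 0.0, 258.9302], [0.0, 413.458, 189.1633], [0.0, 0.0, 1.0]], 'R': [[-0.9639, -0.2658, 0.018], [-0.2113, 0.7215, -0.6594], [0.1623, -0.6394, -0.7515]], 't': [0.5864, 0.0746, 1.0448]}
wrist {'K': [[304.2078, 0.0, 255.0631], [0.0, 304.2078, 187.3548], [0.0, 0.0, 1.0]], 'mount': [[1.0, 0.0014, 0.0003, -0.0013], [0.0001, -0.2611, 0.9653, -0.1788], [0.0015, -0.9653, -0.2611, 0.0761], [0.0, 0.0, 0.0, 1.0]]}
```

View pics/scene0.png

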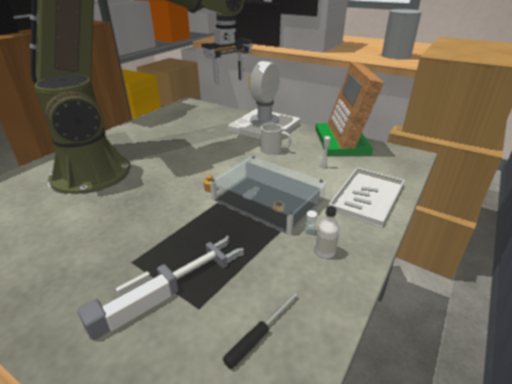

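View pics/side0.png

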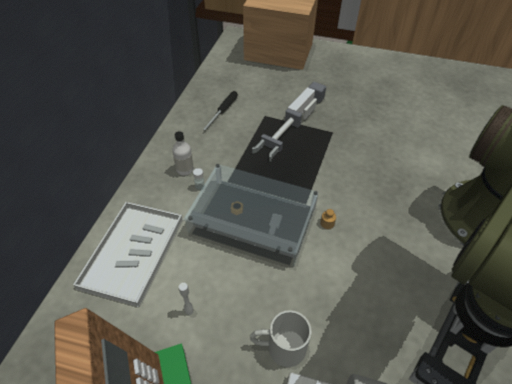

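Side view: reacher from (318,90) to jaws (265,150), nut (237,208), piece (275,225), weight (328,217), vial (198,177). I'll enlarge both views to pick points.

```bash
python3 - <<'E'
import cv2
a=cv2.imread("pics/side0.png")[75:265,180:345];cv2.imwrite("pics/sidez.png",cv2.resize(a,None,fx=3.1,fy=3.1,interpolation=cv2.INTER_CUBIC))
a=cv2.imread("pics/scene0.png")[150:340,75:335];cv2.imwrite("pics/scenez.png",cv2.resize(a,None,fx=3,fy=3,interpolation=cv2.INTER_CUBIC))
E
```

```text
(no output)
```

View pics/sidez.png

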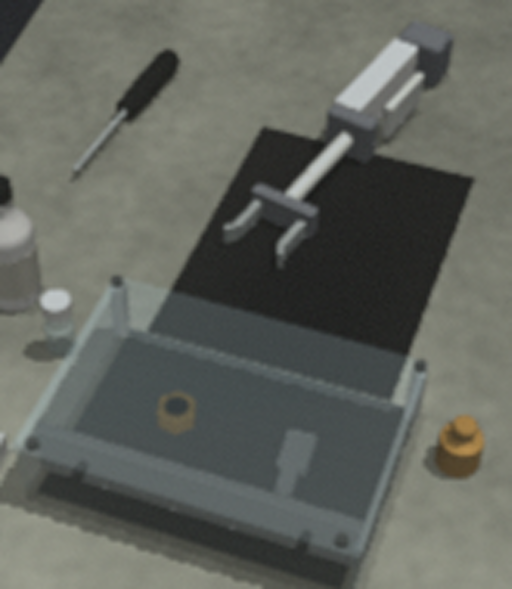

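View pics/scenez.png

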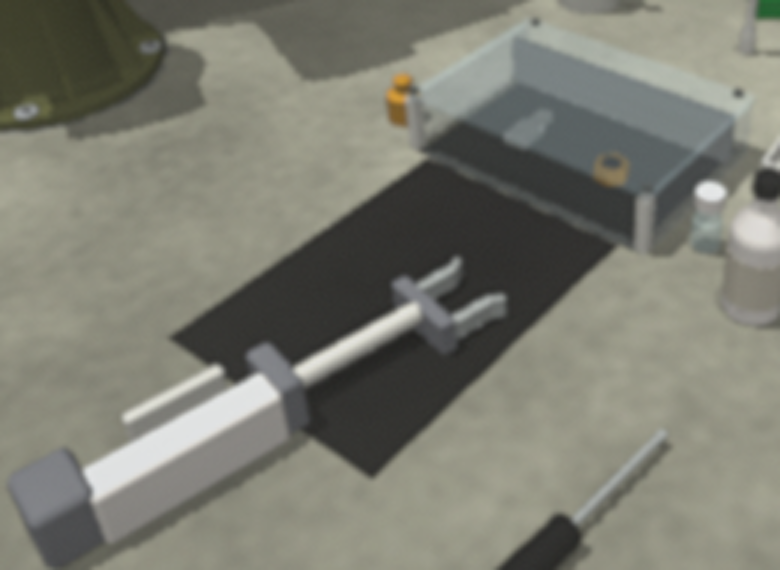

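```bash
cat > h.py <<'E'
from station import *
import cv2,numpy as np
def ray(n,uv,z,o=None):
    c=camera_info(n);K=np.array(c["K"])
    d=np.linalg.inv(K)@np.array([uv[0],uv[1],1.])
    if n=="wrist":
        from scipy.spatial.transform import Rotation as Ro
        M=np.array(c["mount"]);T=Ro.from_euler("xyz",o["eef_rot"]).as_matrix()
        C=T@M[:3,3]+np.array(o["ee_pos"]);d=T@M[:3,:3]@d
    else:
        R=np.array(c["R"]);C=-R.T@np.array(c["t"]);d=R.T@d
    return C+d*(z-C[2])/d[2]
sd=lambda u,v,z:ray("side",((u+.5)/3.1+179.5,(v+.5)/3.1+74.5),z)
sc=lambda u,v,z:ray("scene",((u+.5)/3+74.5,(v+.5)/3+149.5),z)
E
python3 - <<'E'
from h import *
P=lambda n,*a:print(n,np.round(a[0],4)[:2])
for n,f,u,v,z in [("mat far L",sd,264,129,0),("mat far R",sd,473,178,0),("postFL",sd,117,282,.063),("postFR",sd,420,366,.063),("postRL",sd,33,443,.063),("postRR",sd,342,540,.063),
("tab1",sd,286,430,.012),("tab2",sd,316,434,.012),("tabb1",sd,278,462,.012),("tabb2",sd,308,467,.012),("neck",sd,285,496,.012),("nut",sd,177,405,.016),
("weight",sd,463,425,.048),("vial",sd,55,298,.06),
("hdl TL",sd,395,38,.046),("hdl TR",sd,418,45,.046),("hdl BL",sd,335,100,.046),("hdl BR",sd,372,112,.046),("trig a",sd,422,77,.046),("trig b",sd,388,112,.046),
("jawL tip",sd,228,232,.021),("jawR tip",sd,281,258,.021),("barL",sd,255,184,.03),("barR",sd,317,210,.03),
("mat far L",sc,372,476,0),("mat far R",sc,172,338,0),("mat near R",sc,428,158,0),("mat near L",sc,612,243,0),
("postFR",sc,413,90,.063),("postFL",sc,644,195,.063),("postRR",sc,535,22,.063),("postRL",sc,740,95,.063),
("tab",sc,513,135,.012),("neck",sc,546,112,.012),("nut",sc,612,158,.016),
("jawL tip",sc,502,300,.021),("jawR tip",sc,458,262,.021),("barL",sc,450,335,.03),("barR",sc,403,283,.03),
("pommel top",sc,10,490,.05),("pommel",sc,70,452,.05),("hdl far R",sc,250,375,.046),("hdl near",sc,95,468,.046),("trig a",sc,125,415,.046),("trig b",sc,220,368,.046)]:
    P(n,f(u,v,z))
E
```

```text
mat far L [ 0.6525 -0.2294]
mat far R [ 0.4372 -0.2153]
postFL [0.6996 0.0751]
postFR [0.4411 0.0953]
postRL [0.7042 0.2509]
postRR [0.4649 0.2704]
tab1 [0.5344 0.1475]
tab2 [0.5104 0.1447]
tabb1 [0.5327 0.1801]
tabb2 [0.5088 0.1782]
neck [0.5194 0.21  ]
nut [0.625  0.1504]
weight [0.3989 0.1322]
vial [0.7435 0.1042]
hdl TL [ 0.5471 -0.3559]
hdl TR [ 0.522  -0.3507]
hdl BL [ 0.5838 -0.2369]
hdl BR [ 0.5451 -0.2289]
trig a [ 0.5084 -0.2983]
trig b [ 0.5302 -0.2334]
jawL tip [ 0.6399 -0.0519]
jawR tip [ 0.5852 -0.033 ]
barL [ 0.631  -0.1125]
barR [ 0.5671 -0.0941]
mat far L [ 0.6521 -0.2299]
mat far R [ 0.4374 -0.2126]
mat near R [0.4598 0.084 ]
mat near L [0.6719 0.0666]
postFR [0.4372 0.0969]
postFL [0.6994 0.0668]
postRR [0.4625 0.2731]
postRL [0.7046 0.2513]
tab [0.5177 0.1455]
neck [0.5233 0.1974]
nut [0.6211 0.1574]
jawL tip [ 0.6439 -0.0606]
jawR tip [ 0.5886 -0.0425]
barL [ 0.6378 -0.1195]
barR [ 0.5731 -0.0934]
pommel top [ 0.501 -0.382]
pommel [ 0.5079 -0.3443]
hdl far R [ 0.5541 -0.2352]
hdl near [ 0.528  -0.3423]
trig a [ 0.5096 -0.3041]
trig b [ 0.5318 -0.2415]
```

>>> {"op": "send_rows", "data": {"series": "0 14 0 -26.7 -7.5 -34.8 1;0 14 0 -26.7 -7.5 -34.8 1;0 14 0 -26.7 -7.5 -34.8 1;0 14 0 -26.7 -7.5 -34.8 1;0 14 0 -26.7 -7.5 -34.8 1;0 14 0 -26.7 -7.5 -34.8 1;0 14 0 -26.7 -7.5 -34.8 1;0 14 0 -26.7 -7.5 -34.8 1;0 14 0 -26.7 -7.5 -34.8 1;0 14 0 -26.7 -7.5 -34.8 1", "newtons": 8}}

```text
time_s: 0.98
ee_pos: [0.4159, 0.1517, 0.2761]
eef_rot: [-1.571, -0.0, -0.047]
force: [1.2, 0.2, 0.0]
grip_width: 0.0937
```

```bash
cat >> h.py <<'E'
def go(xyz,yaw):
    from scipy.spatial.transform import Rotation as Ro
    o=get_obs();T=Ro.from_euler("xyz",o["eef_rot"]).as_matrix()
    D=Ro.from_euler("xyz",[-np.pi/2,0,np.radians(yaw)]).as_matrix()
    print("turn",np.round(Ro.from_matrix(T.T@D).as_rotvec(degrees=True)/5,2),"shift",np.round(T.T@(np.array(xyz)-o["ee_pos"])*100,2))
E
python3 - <<'E'
from h import *
o=get_obs();im=camera("wrist")
print(np.round(o["ee_pos"],4),np.round(o["eef_rot"],4),np.abs(o["joint_vel"]).max())
np.save("w1.npy",np.r_[o["ee_pos"],o["eef_rot"]])
cv2.imwrite("pics/w1.png",cv2.resize(im[:,:,::-1],None,fx=1.5,fy=1.5,interpolation=cv2.INTER_CUBIC))
go([.543,-.284,.12],-17)
E
```

```text
[0.4159 0.1517 0.2761] [-1.5707e+00 -2.0000e-04 -4.7300e-02] 1.0970217310219186
turn [0.01 2.74 0.03] shift [ 14.83  15.79 -42.28]
```

View pics/w1.png

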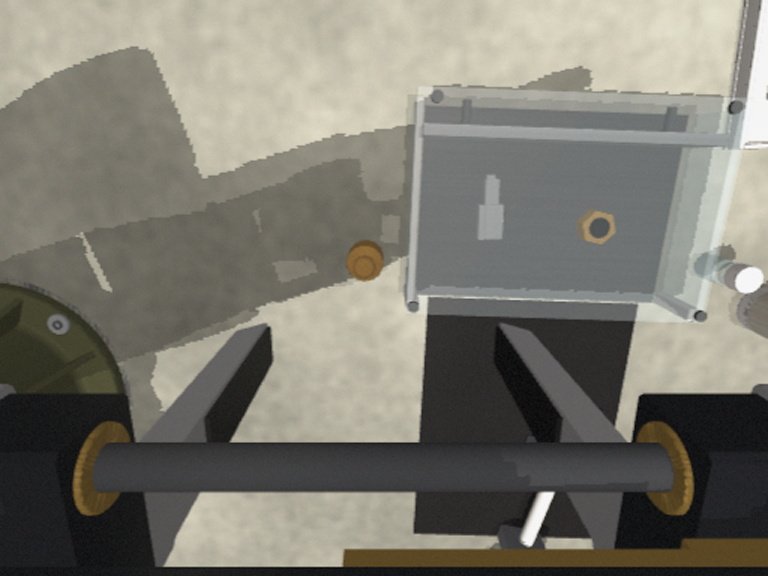

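Wrist view: piece tab end (478–503,240), neck end (492,176), nut (598,227), post tops (413,306),(700,316),(437,96),(736,107), stop bar along y≈131–141.

```bash
python3 - <<'E'
from h import *
w=np.load("w1.npy");o=dict(ee_pos=w[:3],eef_rot=w[3:])
for n,u,v,z in [("postF+",413,306,.063),("postF-",700,316,.063),("postR+",437,96,.063),("postR-",736,107,.063),("tabend a",478,240,.012),("tabend b",503,240,.012),("tabfar a",479,206,.012),("tabfar b",503,206,.012),("neckend",492.5,176,.012),("nut",598,227,.016),("weight",364,264,.048),
 ("stop a z?30",425,138,.03),("stop b z30",720,147,.03),("stop a z0",425,138,.0),("mat far+",414,531,0),("mat far-",588,537,0)]:
    print(n,np.round(ray("wrist",((u+.5)/1.5-.5,(v+.5)/1.5-.5),z,o)[:2],4))
E
```

```text
postF+ [0.4401 0.0961]
postF- [0.7003 0.0745]
postR+ [0.4644 0.2721]
postR- [0.7052 0.2528]
tabend a [0.5086 0.1443]
tabend b [0.5331 0.1431]
tabfar a [0.5092 0.1774]
tabfar b [0.5323 0.1763]
neckend [0.5217 0.205 ]
nut [0.6234 0.1524]
weight [0.3973 0.1335]
stop a z?30 [0.457  0.2416]
stop b z30 [0.7203 0.2219]
stop a z0 [0.4597 0.2427]
mat far+ [ 0.4365 -0.2116]
mat far- [ 0.6479 -0.2303]
```

>>> {"op": "send_rows", "data": {"series": "0 2.7 0 14.8 15.5 -42.3 1;0 2.7 0 14.8 15.5 -42.3 1;0 2.7 0 14.8 15.5 -42.3 1;0 2.7 0 14.8 15.5 -42.3 1;0 2.7 0 14.8 15.5 -42.3 1;0 2.7 0 14.8 15.5 -42.3 1;0 2.7 0 14.8 15.5 -42.3 1;0 2.7 0 14.8 15.5 -42.3 1;0 2.7 0 14.8 15.5 -42.3 1;0 2.7 0 14.8 15.5 -42.3 1"}}

```text
time_s: 1.87
ee_pos: [0.5303, -0.2249, 0.1385]
eef_rot: [-1.571, 0.0, -0.276]
force: [-0.6, 2.3, 0.6]
grip_width: 0.0944
```

```bash
python3 - <<'E'
from h import *
print(np.round(get_obs()["ee_pos"],4));go([.543,-.284,.12],-17);go([.543,-.284,.011],-17)
E
```

```text
[ 0.5303 -0.2249  0.1385]
turn [-0.    0.23 -0.  ] shift [ 2.83  1.85 -5.34]
turn [-0.    0.23 -0.  ] shift [ 2.84 12.75 -5.34]
```

>>> {"op": "send_rows", "data": {"series": "0 0 0 0 0 0 1;0 0 0 0 0 0 1;0 0 0 0 0 0 1;0 0 0 0 0 0 1;0 0 0 0 0 0 1;0 0 0 0 0 0 1;0 0 0 0 0 0 1;0 0 0 0 0 0 1;0 0 0 0 0 0 1;0 0 0 0 0 0 1"}}

```text
time_s: 2.7
ee_pos: [0.5302, -0.2229, 0.1395]
eef_rot: [-1.571, -0.0, -0.276]
force: [0.5, 0.0, 0.1]
grip_width: 0.0938
```

```bash
python3 - <<'E'
from h import *
o=get_obs();im=camera("wrist");np.save("w2.npy",np.r_[o["ee_pos"],o["eef_rot"]])
cv2.imwrite("pics/w2.png",cv2.resize(im[:,:,::-1],None,fx=1.5,fy=1.5,interpolation=cv2.INTER_CUBIC))
print(np.round(o["ee_pos"],4),np.round(o["eef_rot"],4));go([.543,-.284,.12],-17);go([.543,-.284,.011],-17)
E
```

```text
[ 0.5302 -0.2229  0.1395] [-1.5708e+00 -1.0000e-04 -2.7630e-01]
turn [-0.    0.23  0.  ] shift [ 2.9   1.95 -5.52]
turn [-0.    0.23  0.  ] shift [ 2.9  12.85 -5.52]
```

View pics/w2.png

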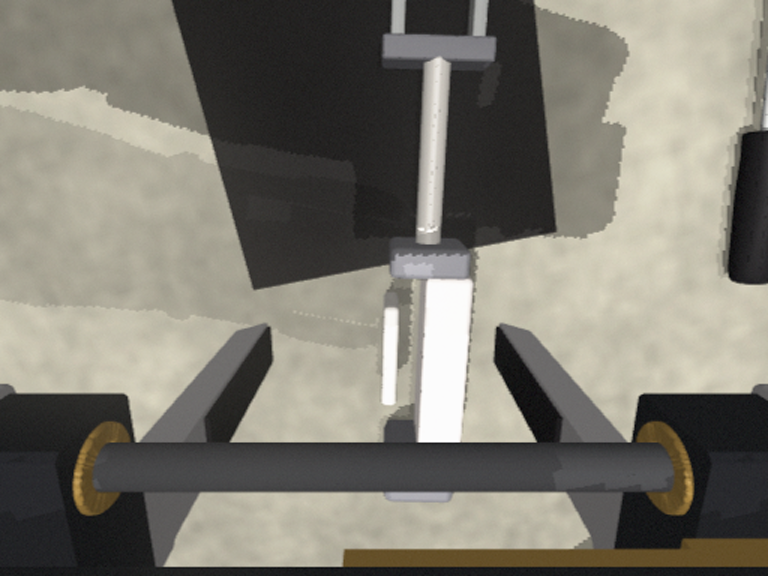

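Wrist view: trigger bar (384–397, 307–404), white handle face edge (472,280)→(461,443), head bar front edge (383,35)–(496,38).

```bash
python3 - <<'E'
from h import *
w=np.load("w2.npy");o=dict(ee_pos=w[:3],eef_rot=w[3:])
for n,u,v,z in [("trig front out",384.5,307,.046),("trig back out",382.5,404,.046),("hdl front out",472,280,.046),("hdl back out",461,443,.046),("bar f+",383,35,.03),("bar f-",496,38,.03),("bar mid",439,36,.03),("jaw+",397,20,.021),("jaw+in",405,20,.021),("jaw-in",472,20,.021),("collar",430,277,.05)]:
    print(n,np.round(ray("wrist",((u+.5)/1.5-.5,(v+.5)/1.5-.5),z,o)[:2],4))
E
```

```text
trig front out [ 0.5267 -0.2384]
trig back out [ 0.507  -0.3035]
hdl front out [ 0.5835 -0.2362]
hdl back out [ 0.5506 -0.3468]
bar f+ [ 0.5687 -0.0859]
bar f- [ 0.6305 -0.105 ]
bar mid [ 0.5993 -0.0951]
jaw+ [ 0.5793 -0.0785]
jaw+in [ 0.5838 -0.0798]
jaw-in [ 0.6215 -0.0904]
collar [ 0.5588 -0.2261]
```

>>> {"op": "send_rows", "data": {"series": "0 0.2 0 2.9 1.95 -5.6 1;0 0.2 0 2.9 1.95 -5.6 1;0 0.2 0 2.9 4 -5.6 1;0 0.2 0 2.9 6 -5.6 1;0 0.2 0 2.9 8 -5.6 1;0 0.2 0 2.9 10 -5.6 1;0 0.2 0 2.9 11.5 -5.6 1;0 0.2 0 2.9 12.5 -5.6 1;0 0.2 0 2.9 12.75 -5.6 1;0 0.2 0 2.9 12.75 -5.6 1"}}

```text
time_s: 3.58
ee_pos: [0.5427, -0.2847, 0.0117]
eef_rot: [-1.571, 0.001, -0.294]
force: [0.3, 0.6, 0.4]
grip_width: 0.0939
```

>>> {"op": "send_rows", "data": {"series": "0 0 0 0 0 0 0.4;0 0 0 0 0 0 -1;0 0 0 0 0 0 -1;0 0 0 0 0 0 -1;0 0 0 0 0 0 -1;0 0 0 0 0 0 -1;0 0 0 0 0 0 -1;0 0 0 0 0 0 -1;0 0 0 0 0 0 -1;0 0 0 0 0 0 -1", "newtons": 8}}

```text
time_s: 4.42
ee_pos: [0.5428, -0.2848, 0.0122]
eef_rot: [-1.571, 0.0, -0.294]
force: [-2.9, 1.5, 5.8]
grip_width: 0.0561
```

```bash
python3 - <<'E'
from h import *
o=get_obs();print({k:np.round(o[k],4).tolist() for k in("ee_pos","eef_rot","force","moment","grip_width")});go([.5175,-.13,.014],-1)
E
```

```text
{'ee_pos': [0.5428, -0.2848, 0.0122], 'eef_rot': [-1.5708, 0.0001, -0.2938], 'force': [-2.8868, 1.5189, 5.8142], 'moment': [0.2097, 0.8166, -0.0875], 'grip_width': 0.0561}
turn [ 0.   -3.17 -0.  ] shift [-6.9  -0.18 14.09]
```

>>> {"op": "send_rows", "data": {"series": "0 0 0 0 -0.1 0 -1;0 0 0 0 -0.2 0 -1;0 -0.4 0 -0.7 -0.25 1.4 -1;0 -0.8 0 -1.5 -0.25 3 -1;0 -1.3 0 -2.6 -0.25 5.4 -1;0 -1.8 0 -3.8 -0.25 7.8 -1;0 -2.3 0 -4.9 -0.25 10 -1;0 -2.8 0 -6 -0.25 12.2 -1;0 -3.1 0 -6.7 -0.25 13.6 -1;0 -3.2 0 -6.9 -0.25 14 -1"}}

```text
time_s: 5.25
ee_pos: [0.5169, -0.1287, 0.0143]
eef_rot: [-1.57, 0.001, -0.011]
force: [-0.3, 0.3, -3.1]
grip_width: 0.0556
```

>>> {"op": "send_rows", "data": {"series": "0 0 0 0 0 0 -1;0 0 0 0 0 0 -1;0 0 0 0 0 0 -1;0 0 0 0 0 0 -1;0 0 0 0 0 0 -1;0 0 0 0 0 0 -1;0 0 0 0 0 0 -1;0 0 0 0 0 0 -1;0 0 0 0 0 0 -1;0 0 0 0 0 0 -1"}}

```text
time_s: 6.08
ee_pos: [0.5173, -0.1308, 0.0145]
eef_rot: [-1.571, -0.0, -0.015]
force: [-0.3, -0.4, -3.3]
grip_width: 0.056
```

```bash
python3 - <<'E'
from h import *
o=get_obs();print({k:np.round(o[k],4).tolist() for k in("ee_pos","eef_rot","force","moment","grip_width")})
w=np.r_[o["ee_pos"],o["eef_rot"]];im=camera("wrist");np.save("w3.npy",w)
s=camera("side")
cv2.imwrite("pics/s3.png",cv2.resize(s[75:265,180:345,::-1],None,fx=3.1,fy=3.1,interpolation=cv2.INTER_CUBIC))
cv2.imwrite("pics/w3.png",cv2.resize(im[0:240,140:440,::-1],None,fx=2.5,fy=2.5,interpolation=cv2.INTER_CUBIC))
E
```

```text
{'ee_pos': [0.5173, -0.1308, 0.0145], 'eef_rot': [-1.5708, -0.0, -0.0145], 'force': [-0.3239, -0.4338, -3.3042], 'moment': [-0.0535, 0.0739, 0.0181], 'grip_width': 0.056}
```

View pics/w3.png

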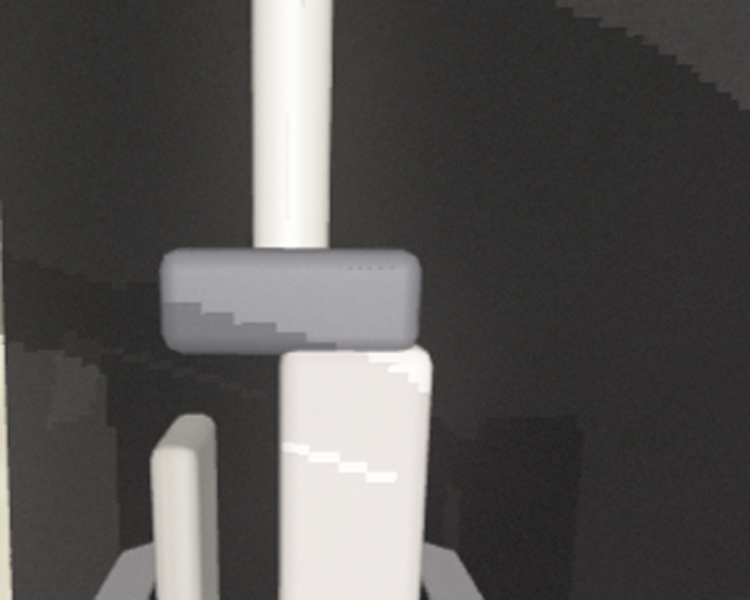

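Wrist view shows the handle straight between the fingers; the head is out of view, so check from the side.

View pics/s3.png

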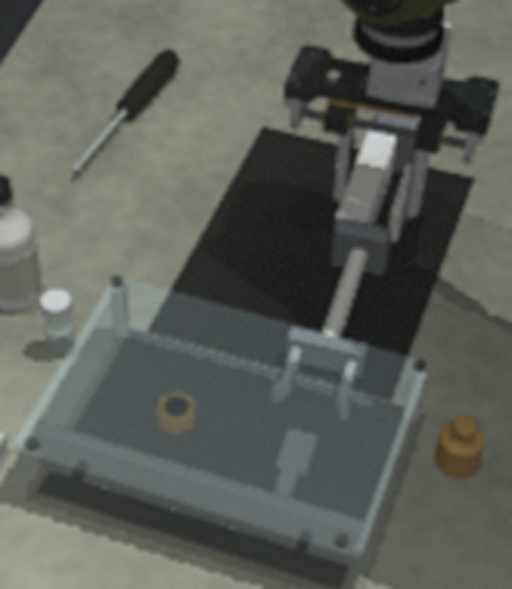

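Side view: open jaws just inside the mouth, tips near (279,393) and (346,410), tab just ahead at (286–316,432).

```bash
python3 - <<'E'
from h import *
for a in [(279,388),(346,405),(290,328),(363,347)]:
    for z in(.023,.032):print(a,z,np.round(sd(*a,z),4))
E
```

```text
(279, 388) 0.023 [0.5489 0.1156 0.023 ]
(279, 388) 0.032 [0.5473 0.1229 0.032 ]
(346, 405) 0.023 [0.4926 0.1177 0.023 ]
(346, 405) 0.032 [0.4917 0.125  0.032 ]
(290, 328) 0.023 [0.5564 0.0488 0.023 ]
(290, 328) 0.032 [0.5548 0.0569 0.032 ]
(363, 347) 0.023 [0.4924 0.0525 0.023 ]
(363, 347) 0.032 [0.4915 0.0606 0.032 ]
```

>>> {"op": "send_rows", "data": {"series": "0 0 0 0 0.05 0.5 -1;0 0 0 0 0.1 1.2 -1;0 0 0 0 0.15 2 -1;0 0 0 0 0.15 2.8 -1;0 0 0 0 0.15 3.6 -1;0 0 0 0 0.15 4.4 -1;0 0 0 0 0.15 5.2 -1;0 0 0 0 0.15 6 -1;0 0 0 0 0.15 6.6 -1;0 0 0 0 0.15 7 -1"}}

```text
time_s: 7.02
ee_pos: [0.5184, -0.06, 0.013]
eef_rot: [-1.571, -0.0, -0.014]
force: [-0.4, -0.5, -2.3]
grip_width: 0.0557
```

>>> {"op": "send_rows", "data": {"series": "0 0 0 0 0 0.2 -1;0 0 0 0 0 0.4 -1;0 0 0 0 0 0.6 -1;0 0 0 0 0 0.8 -1;0 0 0 0 0 1.0 -1;0 0 0 0 0 1.2 -1;0 0 0 0 0 1.3 -1;0 0 0 0 0 1.4 -1;0 0 0 0 0 1.5 -1;0 0 0 0 0 1.5 -1"}}

```text
time_s: 7.85
ee_pos: [0.5186, -0.0457, 0.013]
eef_rot: [-1.571, 0.0, -0.015]
force: [-0.2, -0.1, -3.4]
grip_width: 0.0559
```

>>> {"op": "send_rows", "data": {"series": "0 0 0 0 0 0.1 -1;0 0 0 0 0 0.2 -1;0 0 0 0 0 0.3 -1;0 0 0 0 0 0.4 -1;0 0 0 0 0 0.5 -1;0 0 0 0 0 0.6 -1;0 0 0 0 0 0.7 -1;0 0 0 0 0 0.75 -1;0 0 0 0 0 0.8 -1;0 0 0 0 0 0.8 -1"}}

```text
time_s: 8.68
ee_pos: [0.5187, -0.0377, 0.013]
eef_rot: [-1.571, 0.0, -0.014]
force: [0.5, 0.6, -3.0]
grip_width: 0.0563
```

>>> {"op": "send_rows", "data": {"series": "0 0 0 0 0 0.05 -1;0 0 0 0 0 0.1 -1;0 0 0 0 0 0.15 -1;0 0 0 0 0 0.2 -1;0 0 0 0 0 0.25 -1;0 0 0 0 0 0.3 -1;0 0 0 0 0 0.35 -1;0 0 0 0 0 0.4 -1;0 0 0 0 0 0.4 -1;0 0 0 0 0 0.4 -1"}}

```text
time_s: 9.52
ee_pos: [0.5187, -0.0337, 0.013]
eef_rot: [-1.571, 0.0, -0.014]
force: [0.4, 0.6, -2.8]
grip_width: 0.0559
```

```bash
python3 - <<'E'
from h import *
o=get_obs();print({k:np.round(o[k],4).tolist() for k in("time_s","ee_pos","force","moment")})
s=camera("side")
cv2.imwrite("pics/s4.png",cv2.resize(s[165:265,220:345,::-1],None,fx=5,fy=5,interpolation=cv2.INTER_CUBIC))
E
```

```text
{'time_s': 9.5167, 'ee_pos': [0.5187, -0.0337, 0.013], 'force': [0.3859, 0.5755, -2.8182], 'moment': [-0.0521, 0.0542, 0.0144]}
```

View pics/s4.png

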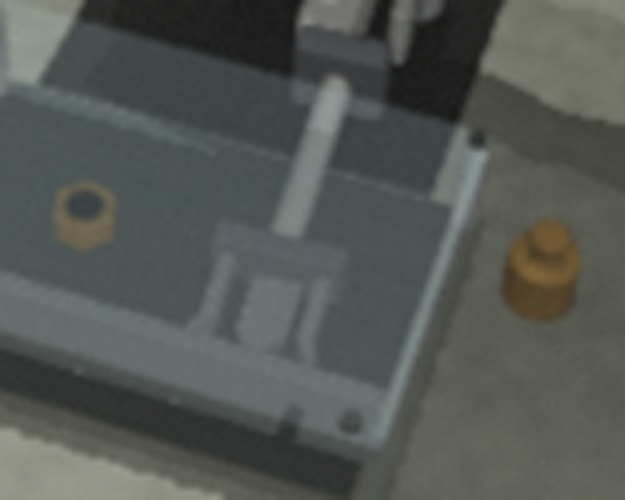

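Piece (272,310) sits centred in the throat between the jaws. Creeping on to the stop.

>>> {"op": "send_rows", "data": {"series": "0 0 0 0 0 0.05 -1;0 0 0 0 0 0.1 -1;0 0 0 0 0 0.15 -1;0 0 0 0 0 0.2 -1;0 0 0 0 0 0.25 -1;0 0 0 0 0 0.3 -1;0 0 0 0 0 0.3 -1;0 0 0 0 0 0.3 -1;0 0 0 0 0 0.3 -1;0 0 0 0 0 0.3 -1"}}

```text
time_s: 10.4
ee_pos: [0.5188, -0.0308, 0.013]
eef_rot: [-1.571, 0.0, -0.015]
force: [-0.2, -0.2, -3.2]
grip_width: 0.0557
```

>>> {"op": "send_rows", "data": {"series": "0 0 0 0 0 0.03 -1;0 0 0 0 0 0.06 -1;0 0 0 0 0 0.09 -1;0 0 0 0 0 0.12 -1;0 0 0 0 0 0.15 -1;0 0 0 0 0 0.18 -1;0 0 0 0 0 0.2 -1;0 0 0 0 0 0.2 -1;0 0 0 0 0 0.2 -1;0 0 0 0 0 0.2 -1"}}

```text
time_s: 11.23
ee_pos: [0.5188, -0.0288, 0.013]
eef_rot: [-1.571, 0.0, -0.015]
force: [-0.1, -0.6, -3.3]
grip_width: 0.0561
```

>>> {"op": "send_rows", "data": {"series": "0 0 0 0 0 0.03 -1;0 0 0 0 0 0.06 -1;0 0 0 0 0 0.09 -1;0 0 0 0 0 0.12 -1;0 0 0 0 0 0.15 -1;0 0 0 0 0 0.18 -1;0 0 0 0 0 0.2 -1;0 0 0 0 0 0.2 -1;0 0 0 0 0 0.2 -1;0 0 0 0 0 0.2 -1"}}

```text
time_s: 12.07
ee_pos: [0.5188, -0.0268, 0.013]
eef_rot: [-1.571, 0.0, -0.015]
force: [-0.6, 0.6, -3.4]
grip_width: 0.0558
```

>>> {"op": "send_rows", "data": {"series": "0 0 0 0 0 0.03 -1;0 0 0 0 0 0.06 -1;0 0 0 0 0 0.09 -1;0 0 0 0 0 0.12 -1;0 0 0 0 0 0.15 -1;0 0 0 0 0 0.18 -1;0 0 0 0 0 0.2 -1;0 0 0 0 0 0.2 -1;0 0 0 0 0 0.2 -1;0 0 0 0 0 0.2 -1"}}

```text
time_s: 12.9
ee_pos: [0.5189, -0.0248, 0.013]
eef_rot: [-1.571, 0.0, -0.015]
force: [0.0, -0.4, -4.1]
grip_width: 0.0559
```

>>> {"op": "send_rows", "data": {"series": "0 0 0 0 0 0.03 -1;0 0 0 0 0 0.06 -1;0 0 0 0 0 0.09 -1;0 0 0 0 0 0.12 -1;0 0 0 0 0 0.15 -1;0 0 0 0 0 0.18 -1;0 0 0 0 0 0.2 -1;0 0 0 0 0 0.2 -1;0 0 0 0 0 0.2 -1;0 0 0 0 0 0.2 -1"}}

```text
time_s: 13.73
ee_pos: [0.519, -0.0235, 0.0131]
eef_rot: [-1.572, -0.0, -0.015]
force: [1.0, -7.1, -2.5]
grip_width: 0.0559
```

>>> {"op": "send_rows", "data": {"series": "0 0 0 0 0 -0.02 -1;0 0 0 0 0 -0.03 -1;0 0 0 0 0 -0.03 -1;0 0 0 0 0 -0.03 -1;0 0 0 0 0 -0.03 -1;0 0 0 0 0 -0.03 -1;0 0 0 0 0 -0.03 -1;0 0 0 0 0 -0.03 -1;0 0 0 0 0 -0.03 -1;0 0 0 0 0 -0.03 -1"}}

```text
time_s: 14.57
ee_pos: [0.519, -0.0235, 0.0131]
eef_rot: [-1.571, -0.0, -0.015]
force: [0.3, -5.5, -2.3]
grip_width: 0.0558
```

>>> {"op": "send_rows", "data": {"series": "0 0 0 0 0 -0.02 -1;0 0 0 0 0 -0.02 -1;0 0 0 0 0 -0.02 -1;0 0 0 0 0 -0.02 -1;0 0 0 0 0 -0.02 -1;0 0 0 0 0 -0.02 -1;0 0 0 0 0 -0.02 -1;0 0 0 0 0 -0.02 -1;0 0 0 0 0 -0.02 -1;0 0 0 0 0 -0.02 -1"}}

```text
time_s: 15.4
ee_pos: [0.5189, -0.0236, 0.013]
eef_rot: [-1.571, -0.0, -0.015]
force: [0.4, -5.7, -2.0]
grip_width: 0.0558
```

>>> {"op": "send_rows", "data": {"series": "0 0 0 0 0 0 -1;0 0 0 0 0 0 -1;0 0 0 0 0 0 -1;0 0 0 0 0 0 -1;0 0 0 0 0 0 -1;0 0 0 0 0 0 -1;0 0 0 0 0 0 -1;0 0 0 0 0 0 -1;0 0 0 0 0 0 -1;0 0 0 0 0 0 -1", "newtons": 15}}

```text
time_s: 16.23
ee_pos: [0.5191, -0.0237, 0.0131]
eef_rot: [-1.571, -0.001, -0.015]
force: [1.3, -5.1, -3.0]
grip_width: 0.0483
```

>>> {"op": "send_rows", "data": {"series": "0 0 0 0 0 0 -1;0 0 0 0 0 0 -1;0 0 0 0 0 0 -1;0 0 0 0 0 0 -1;0 0 0 0 0 0 -1;0 0 0 0 0 0 -1;0 0 0 0 0 0 -1;0 0 0 0 0 0 -1;0 0 0 0 0 0 -1;0 0 0 0 0 0 -1", "newtons": 21.5}}

```text
time_s: 17.07
ee_pos: [0.5188, -0.0235, 0.0129]
eef_rot: [-1.571, 0.0, -0.014]
force: [-0.7, -6.1, -2.4]
grip_width: 0.039
```

>>> {"op": "send_rows", "data": {"series": "0 0 0 0 0 0 -1;0 0 0 0 0 0 -1;0 0 0 0 0 0 -1;0 0 0 0 0 0 -1;0 0 0 0 0 0 -1;0 0 0 0 0 0 -1;0 0 0 0 0 0 -1;0 0 0 0 0 0 -1;0 0 0 0 0 0 -1;0 0 0 0 0 0 -1"}}

```text
time_s: 17.9
ee_pos: [0.5188, -0.0235, 0.0129]
eef_rot: [-1.571, 0.0, -0.014]
force: [-0.7, -5.0, -2.3]
grip_width: 0.0391
```

```bash
python3 - <<'E'
from h import *
o=get_obs();print({k:np.round(o[k],4).tolist() for k in("time_s","ee_pos","force","moment","grip_width")})
s=camera("side")
cv2.imwrite("pics/s5.png",cv2.resize(s[165:265,220:345,::-1],None,fx=5,fy=5,interpolation=cv2.INTER_CUBIC))
E
```

```text
{'time_s': 17.9, 'ee_pos': [0.5188, -0.0235, 0.0129], 'force': [-0.6509, -4.9897, -2.3483], 'moment': [-1.1106, 0.1967, 0.2667], 'grip_width': 0.0391}
```

View pics/s5.png

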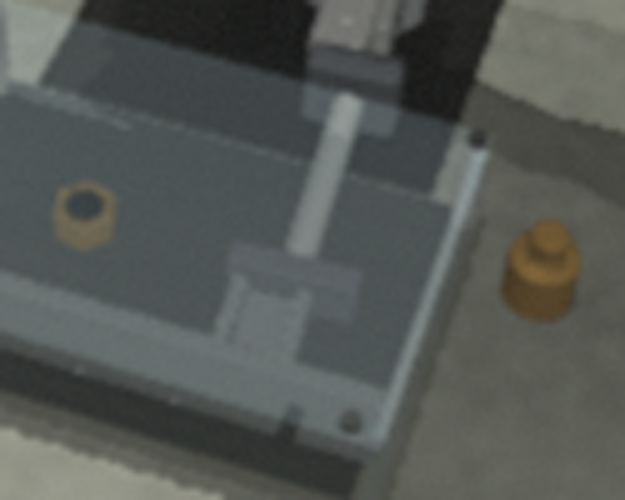

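Jaws closed on both sides of the tab. Drawing out.

>>> {"op": "send_rows", "data": {"series": "0 0 0 0 -0.05 -0.2 -1;0 0 0 0 -0.1 -0.6 -1;0 0 0 0 -0.1 -1.3 -1;0 0 0 0 -0.1 -2.2 -1;0 0 0 0 -0.1 -3.2 -1;0 0 0 0 -0.1 -4.3 -1;0 0 0 0 -0.1 -5.4 -1;0 0 0 0 -0.1 -6.5 -1;0 0 0 0 -0.1 -7.4 -1;0 0 0 0 -0.1 -8 -1"}}

```text
time_s: 18.78
ee_pos: [0.5177, -0.1047, 0.0139]
eef_rot: [-1.571, -0.0, -0.015]
force: [-0.0, 0.3, -3.6]
grip_width: 0.0387
```

>>> {"op": "send_rows", "data": {"series": "0 0 0 0 0 -0.7 -1;0 0 0 0 0 -1.7 -1;0 0 0 0 0 -3 -1;0 0 0 0 0 -4.4 -1;0 0 0 0 0 -5.8 -1;0 0 0 0 0 -7.2 -1;0 0 0 0 0 -8.6 -1;0 0 0 0 0 -10 -1;0 0 0 0 0 -11.2 -1;0 0 0 0 0 -12 -1"}}

```text
time_s: 19.62
ee_pos: [0.5159, -0.225, 0.014]
eef_rot: [-1.571, -0.0, -0.015]
force: [-0.2, 0.6, -3.8]
grip_width: 0.0391
```

```bash
python3 - <<'E'
from h import *
o=get_obs();print({k:np.round(o[k],4).tolist() for k in("time_s","ee_pos","force","moment","grip_width")})
s=camera("side")
cv2.imwrite("pics/s6.png",cv2.resize(s[75:265,180:345,::-1],None,fx=3.1,fy=3.1,interpolation=cv2.INTER_CUBIC))
E
```

```text
{'time_s': 19.6167, 'ee_pos': [0.5159, -0.225, 0.014], 'force': [-0.1587, 0.5631, -3.8458], 'moment': [-0.1917, 0.0564, 0.0186], 'grip_width': 0.0391}
```

View pics/s6.png

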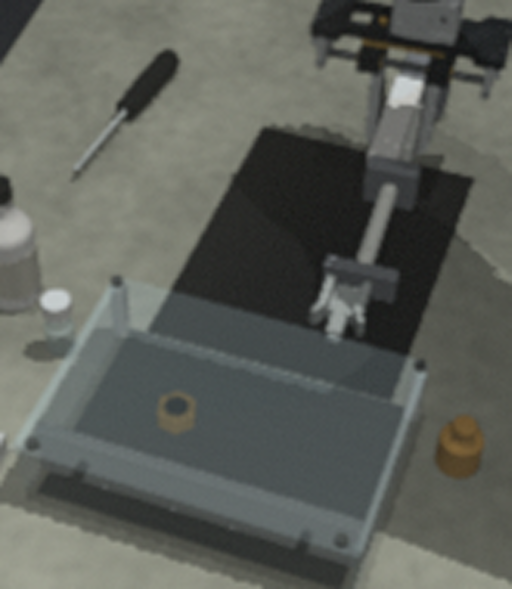

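Piece is out and gripped on the mat (neck end (335,335)). Lower, relax the trigger, release.

>>> {"op": "send_rows", "data": {"series": "0 0 0 0 0.05 0 -1;0 0 0 0 0.1 0 -1;0 0 0 0 0.15 0 -1;0 0 0 0 0.15 0 -1;0 0 0 0 0.15 0 -1;0 0 0 0 0.15 0 -1;0 0 0 0 0.15 0 -1;0 0 0 0 0.15 0 -1;0 0 0 0 0.15 0 -1;0 0 0 0 0.15 0 -1"}}

```text
time_s: 20.5
ee_pos: [0.5161, -0.2231, 0.0126]
eef_rot: [-1.571, -0.0, -0.014]
force: [1.2, 2.8, 1.4]
grip_width: 0.039
```

>>> {"op": "send_rows", "data": {"series": "0 0 0 0 0 0 -1;0 0 0 0 0 0 -1;0 0 0 0 0 0 -1;0 0 0 0 0 0 -1;0 0 0 0 0 0 -1;0 0 0 0 0 0 -1;0 0 0 0 0 0 -1;0 0 0 0 0 0 -1;0 0 0 0 0 0 -1;0 0 0 0 0 0 -1", "newtons": 7}}

```text
time_s: 21.33
ee_pos: [0.5159, -0.2233, 0.0125]
eef_rot: [-1.571, 0.0, -0.015]
force: [-0.8, -0.5, -2.4]
grip_width: 0.0558
```

>>> {"op": "send_rows", "data": {"series": "0 0 0 0 0 0 0.25;0 0 0 0 0 0 0.3;0 0 0 0 0 0 0.4;0 0 0 0 0 0 0.5;0 0 0 0 0 0 0.6;0 0 0 0 0 0 0.7;0 0 0 0 0 0 0.8;0 0 0 0 0 0 0.9;0 0 0 0 0 0 0.9;0 0 0 0 0 0 0.9"}}

```text
time_s: 22.17
ee_pos: [0.516, -0.2233, 0.0125]
eef_rot: [-1.571, -0.0, -0.015]
force: [0.2, -0.1, -0.3]
grip_width: 0.0892
```

Released; retreat straight up (handle top 50 mm).

>>> {"op": "send_rows", "data": {"series": "0 0 0 0 -0.5 0 0.9;0 0 0 0 -1.5 0 0.9;0 0 0 0 -3 0 0.9;0 0 0 0 -5 0 0.9;0 0 0 0 -7.5 0 0.9;0 0 0 0 -10 0 0.9;0 0 0 0 -12.5 0 0.9;0 0 0 0 -14 0 0.9;0 0 0 0 -15 0 0.9;0 0 0 0 -15 0 0.9"}}

```text
time_s: 23.0
ee_pos: [0.5167, -0.2236, 0.1651]
eef_rot: [-1.572, -0.003, -0.015]
force: [0.8, -0.6, -0.1]
grip_width: 0.0894
```

```bash
python3 - <<'E'
from h import *
o=get_obs();w=np.r_[o["ee_pos"],o["eef_rot"]];np.save("w7.npy",w);a=camera("wrist");s=camera("side");print(o["time_s"],np.round(w,4))
a=cv2.resize(a[:,100:440,::-1],None,fx=1.3,fy=1.3,interpolation=cv2.INTER_CUBIC)
b=cv2.resize(s[90:260,180:330,::-1],(352,499-0),interpolation=cv2.INTER_CUBIC)[:a.shape[0]]
cv2.imwrite("pics/f7.png",np.hstack([a[:499],b]))
E
```

```text
23.0 [ 0.5167 -0.2236  0.1651 -1.5725 -0.0034 -0.0145]
```

View pics/f7.png

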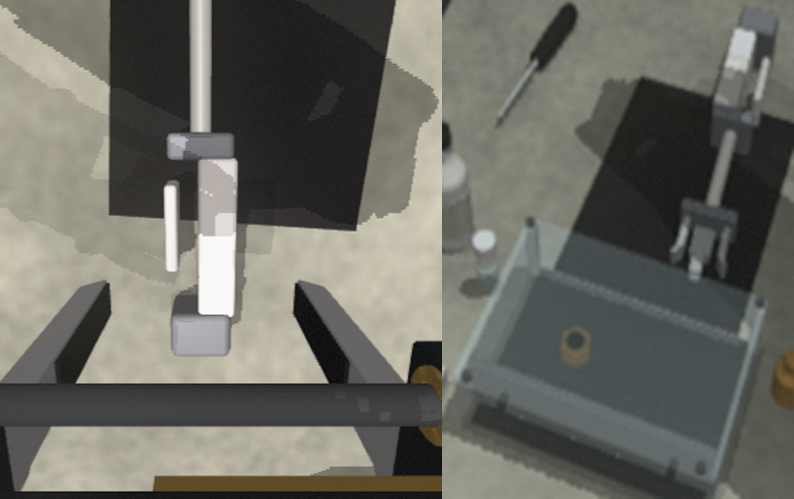

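Reacher lies flat with its trigger out and jaws open; the piece lies between the jaws on the mat (neck end about (695,272), short of the guard). I'll check that number and hand in.

```bash
python3 - <<'E'
from h import *
p=ray("side",(287.8,182.7),.012)[:2]-[.566,.0773];t=np.radians(85.6)
print("neck end guard xy",np.round([p@[np.cos(t),np.sin(t)],p@[-np.sin(t),np.cos(t)]],4),np.abs(get_obs()["joint_vel"]).max())
print(hand_in())
E
```

```text
neck end guard xy [-0.045   0.0434] 0.021138798788299152
the job is handed in; nothing more can be done
None
```

I slid the reacher in under the guard until the piece sat in the throat against the back stop. I then gripped it, drew it out onto the mat and released the reacher with its jaws open. The job is handed in at about 23 s, and the hand-in gave no verdict.

- **Press on the stop:** the wrist force read about 7.1 N at first contact. That is above the 2–6 N asked for but below the 10 N limit. I backed off to about 5.5 N and held that for well over half a second.
- **Grip:** I set 21.5 N, which by the trigger figures leaves about 8.5 N on the piece. The fingers stopped at 39.1 mm, about 1 mm narrower than the 40 mm expected. The side image showed both jaws on the tab, before and after the pull.
- **End state:** in the last images the reacher lies flat, its trigger is out and the robot is clear of it. The neck end measured 45 mm out from the mouth, so the piece's origin is about 90 mm out and 43 mm off the centre line, within the limits.
- **Other things:** no picture I viewed showed the nut, weight, vial or driver moved. I did not check the mug, oil bottle or standing bar again after the first pictures.
- **Pictures:** I viewed 12, two over the budget, to check the grip and the final release.

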